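# Close the core-sample measuring bay

### The arm

A 6-joint arm with a two-finger parallel gripper is mounted at the origin on the work surface. World frame = base frame: x ahead of the robot, y to its left, z up, the work surface at z = 0. Lengths are in m, angles in rad, forces in N, time in s.
With the tool pointing down it reaches from about 0.3 to 0.85 m from the base axis. Payload 5.4 kg.
Tool frame: the origin (TCP) lies between the finger pads; the fingertips stand 17 mm ahead of it and the grasp point (between the pads) lies 2 mm behind it; x points along the fingers, z is the direction in which the jaws open and shut, and the axes are right-handed (so a half turn about x gives the same grasp; the last joint's range is limited). The gripper opens to 85 mm and grips with 20 to 120 N. Pads are 22 mm wide; open, the fingers measure 114 mm over their backs; the gripper's body (76 mm by 85 mm) begins 54 mm behind the grasp point. The pads swing forward as they close: fully open they stand 13 mm farther back than shut.
Start: joints at [1.107, 0.158, 1.597, -0, 1.386, -0.21], TCP at [0.144, 0.557, 0.216] pointing down, gripper open.
Joint ranges: [-2.91, 2.91], [-0.94, 2.29], [0.18, 2.7], [-1.29, 4.43], [0.17, 2.64], [-3, 3]. Speed limits (rad/s): [2.57, 2.57, 3.14, 3.14, 3.14, 3.14].

### API

Orientations are given as a rotation vector (axis times angle).
In Python, from rig import manip gives the robot as it stands. The module is installed in compiled form; this text tells all that it offers.
- The arm moves only by the tool arm_command, never from a script. Its argument "increments" is a list of rows, each a list of 3 entries, a list of its own where there are three numbers: the gripper's target within -1 to 1 (fully open at 1, half-way at 0, shut at -1), then the shift along the tool's x, y, z in mm, then the turn about the tool's x in rad. In form: [[fingers, [x, y, z], spin], ...]. A call has exactly 10 rows; each row is the pose to reach, as a shift and turn from the pose commanded when the call began, along the tool's axes at that moment; what a row does not reach only later rows make up. A row lasts 1/10 s, in which the tool goes at most 50 mm and 8.59 degrees, less where a joint would pass 70% of its speed; a pose out of reach is approached as far as the arm can. A call with a gripper value outside its range is refused whole. The fingers move at their own pace and stop on an object; "squeeze" is the grip in N (left out, the last holds). Time passes only in rows, so rows that repeat a pose let the fingers close, or fill a call up. It gives the time, the measured TCP pose, the force and the opening at its end, in the units of the state.
- manip.sense(): the state, without advancing time (a new reading comes with each control period).
- manip.read_camera(name): name is "scene" or "side" or "wrist"; returns (picture, depth): 400x640x3 uint8, red, green, blue; 400x640 float32, m along the optical axis (not along the pixel's ray), 0 where there is no reading.
- manip.camera_info(name): a dict with "fx", "fy", "cx", "cy" (pixels), "k1" (the pictures are not rectified: a ray, as slopes to the right and down, at radius r is drawn at 1 + k1 r^2 times it, then the intrinsics apply), "extrinsics" (4x4, takes a point from world to camera coordinates). Camera axes: x right, y down, z forward; pixel columns grow to the right and rows downward; lengths in m; the calibration is good to about 2 mm. A picture is of the moment at which its call begins: read the wrist's pose just before it. camera_info takes no time and is no camera call; for the wrist camera it gives the pose at the moment of the call.
- manip.job_done(): hands the job in, once; it reports no verdict.
The state is a dict: "time_s": time; "qpos": joint angles; "joint_velocities": joint speeds; "effort": joint torques, N m; "ee_pos": TCP position; "eef_rot": TCP orientation; "force": force on the tool from outside, world axes, zero at the start; "wrist_torque": the same for the moment, N m; "opening": finger opening in m.
Only numpy, scipy, OpenCV 4.12 (cv2) and the standard library are available. Lean on these libraries where they do the work, as an engineer would, in place of code of your own. Each camera call takes 0.05 s, during which the arm holds its last target. There are 200 camera calls.

### The job

With the fingertips, gently push the blue-fronted carriage all the way home into its bay so that the core sample standing on it comes under the dial gauge, then push the yellow gate fully shut behind it. Touch neither the core sample nor the gauge; the sample must stay standing where it is on the carriage, and the spare core, jar and dish must be left where they are.

Things in the scene. Friction and masses are not known exactly. Their poses are not given: they have to be found in the camera images.
- rig: Fixed rig: sage-green base plate, top 20 mm above the bench, reaching 245 mm before and 135 mm behind the origin, 110 mm to each side. Origin at bench height under the gauge axis; +x points into the bay (the way the carriage is pushed), +y left, z up; it may be yawed. Grey bay side walls: tops 50 mm up, inner faces 59 mm off the middle, from 95 mm before to 55 mm behind the origin.
- carriage (a joint): How far the carriage has been pushed in along the rig's +x, m: 0 = drawn out (the start), 0.09 = fully home against its stop. Aluminium block 140 x 100 x 45 mm (22 to 67 mm above the bench) with a blue front end 22 mm thick. It slides with about 2 N of friction plus light damping (8 N per m/s) and stays where it is left.
- carriage_face (a point): Middle of the carriage's flat blue front face (100 mm wide, 45 mm high), 44.5 mm above the bench; this is the face to push, towards the rig's +x. With the carriage home it lies 90 mm in front of the rig's origin.
- gate (a joint): Angle of the gate, rad: 0 = shut, lying across the front of the bay along the rig's y, 30 mm in front of the home carriage's face; 1.57 = open, pointing along the rig's -x; up to 2.2 = swung out to the left. Upright hinge with about 0.06 N m of friction, stays where it is left.
- gate_hinge (a point): On the hinge axis of the gate (upright), half-way up the gate, 47 mm above the bench; 120 mm in front of the rig's origin and 88 mm to its left. Steel hinge post of 18 mm diameter, top 82 mm above the bench.
- gate_end (a point): Middle of the free end of the gate, 165 mm from the hinge axis. The gate is a flat yellow bar 10 mm thick, 46 mm high (24 to 70 mm above the bench), centred on the line from hinge to free end. To shut it, push the face that looks to the rig's -x when shut and to its +y when the gate points straight out.
- gauge: Dial gauge on a steel column: the column (20 mm diameter, 270 mm high) stands 100 mm behind the rig's origin, the round dial (58 mm diameter, 20 mm thick, facing the front) is centred 195 mm above the bench over the rig's origin. Origin the same as the rig's.
- gauge_tip (a point): Lower end of the gauge's thin stem, 126 mm above the bench, right over the rig's origin.
- core: Tan rock core sample, upright cylinder 38 mm diameter, 50 mm high, standing loose on the carriage (underside 67 mm above the bench), its axis 90 mm behind the blue face within about 3 mm. Origin at the centre of its underside.
- spare_core: Dark rock core, cylinder 38 mm diameter, 60 mm high, standing loose on the bench left of the rig; origin at the centre of its underside.
- jar: Jar with blue cap, 54 mm diameter, 70 mm high, loose on the bench right of the rig; origin at the centre of its underside.
- dish: White ceramic dish, 90 mm diameter, 30 mm high, loose on the bench right of the rig's front; origin at the centre of its underside.
There are look-alikes about, which are no part of the job. Leave any red look-alike of the core alone.

How it is judged:
By the outcome, as a careful person would: the job done as asked, in the order asked, and still so for the second after the job is handed in, with the robot touching nothing.
It also fails if it takes over 51 s, if anything falls off the work surface, if the arm or the gripper's body presses on something with over 40 N, if the wrist force passes 120 N, or if a joint passes its speed limit or range.

## Working session

There is one attempt and no reset: what is moved stays moved. The work goes in short steps, Python scripts to look and compute and a tool call to move; the robot and the scene stay as the last step left them, time stands still between calls to the robot, and variables do not carry over. Pictures are saved under pics/ and viewed, about 8 in all and at most 12, crops included, and the job is handed in when it is done.

Besides the shell and the picture viewer there is one more tool, called after "Call:" as a command line: name --argument value ..., lists and objects as JSON in quotes. arm_command: Moves the arm, as the interface text tells. Its arguments: {"type":"object","properties":{"increments":{"type":"array","items":{"type":"array"}},"squeeze":{"type":"number"}},"required":["increments"]}

```bash
mkdir -p pics; cat > h.py <<'E'
import numpy as np, cv2
from rig import manip
from scipy.spatial.transform import Rotation as R
def grab(n):
    ci=manip.camera_info(n); p,d=manip.read_camera(n)
    np.savez(f'{n}.npz',p=p,d=d,E=ci['extrinsics'],K=[ci[k] for k in('fx','fy','cx','cy','k1')])
    return p,d
def load(n):
    return np.load(f'{n}.npz')
def ray(z,u,v):
    fx,fy,cx,cy,k1=z['K']; 
    return cv2.undistortPoints(np.array([[[u,v]]],float),np.array([[fx,0,cx],[0,fy,cy],[0,0,1]]),np.array([k1,0,0,0])).ravel()
def world(n,u,v,height=None):
    z=load(n);a=ray(z,u,v);E=z['E'];Ri=E[:3,:3].T;c=-Ri@E[:3,3];r=Ri@np.r_[a,1]
    if height is None: s=np.median([x for x in z['d'][v-1:v+2,u-1:u+2].ravel() if x>0] or [0])
    else: s=(height-c[2])/r[2]
    return c+s*r
def proj(n,P):
    z=load(n);fx,fy,cx,cy,k1=z['K'];E=z['E'];q=np.atleast_2d(P)@E[:3,:3].T+E[:3,3];a=q[:,:2]/q[:,2:];a=a*(1+k1*(a**2).sum(1,keepdims=True));return a*[fx,fy]+[cx,cy]
E
python3 - <<'E'
from h import *
s=manip.sense();print(s)
for n in('scene','side'):
    p,d=grab(n);cv2.imwrite(f'pics/{n}0.png',p[:,:,::-1]);print(n,manip.camera_info(n))
E
```

```text
{'time_s': 0.0, 'qpos': array([ 1.10690325e+00,  1.59071846e-01,  1.59826455e+00, -2.51881936e-05,
        1.38624747e+00, -2.10125620e-01]), 'joint_velocities': array([ 2.87048285e-04, -7.80032514e-05, -3.52225133e-04,  7.47897214e-04,
       -3.34431100e-04, -5.24856238e-05]), 'effort': array([ 1.70478293e-04, -3.96004021e+01, -3.31425405e+01, -2.26570251e-04,
        8.34960316e-03, -1.23283161e-05]), 'ee_pos': array([0.14409528, 0.55596902, 0.21458797]), 'eef_rot': array([-1.02126074,  1.32045002,  1.01978397]), 'force': array([-0.8044033 , -0.19511205,  0.44936339]), 'wrist_torque': array([ 0.02661573,  0.05134932, -0.00297754]), 'opening': 0.08573644663820074}
scene {'fx': 395.91694707687816, 'fy': 395.91694707687816, 'cx': 320.16588762873346, 'cy': 202.43450779448173, 'k1': -0.07747263099584221, 'extrinsics': array([[-0.77061151,  0.63712869,  0.01499784,  0.41883932],
       [ 0.47343963,  0.58806512, -0.65577004, -0.20908541],
       [-0.42662961, -0.49824336, -0.75481172,  1.07988229],
       [ 0.        ,  0.        ,  0.        ,  1.        ]])}
side {'fx': 458.59495340530793, 'fy': 458.59495340530793, 'cx': 313.1969212985529, 'cy': 201.2709853702801, 'k1': -0.032461373610529046, 'extrinsics': array([[-0.87175668, -0.48964444,  0.01698895,  0.48438878],
       [-0.3391256 ,  0.57802258, -0.74221542,  0.27396521],
       [ 0.35360165, -0.65279264, -0.669946  ,  0.89364928],
       [ 0.        ,  0.        ,  0.        ,  1.        ]])}
```

View pics/scene0.png

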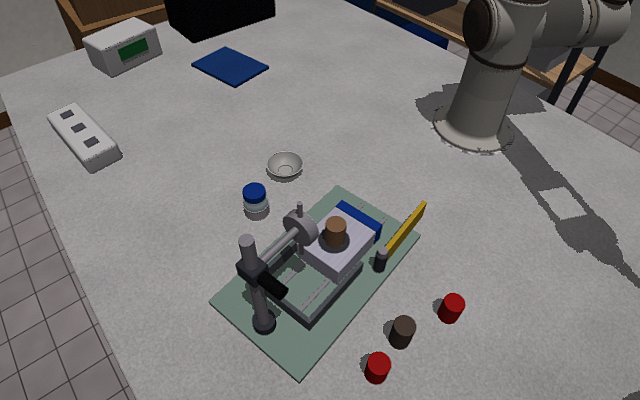

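View pics/side0.png

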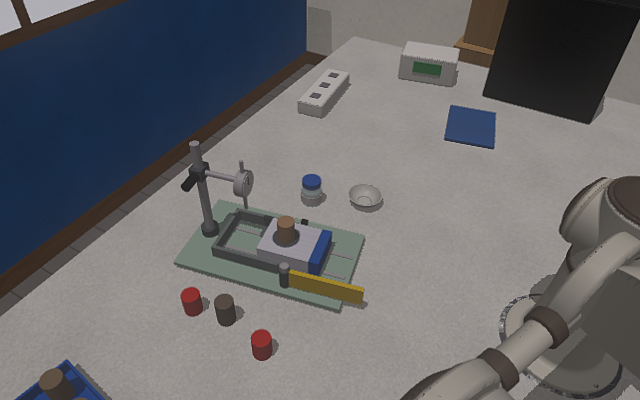

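The scene view shows the rig plate with corners at about (341,186), (420,236), (300,381) and (210,302). The blue face is around (360,220), the open gate runs from (381,260) to (425,205), and the core is at (336,232). The dark spare is at (403,331), with red look-alikes at (377,367) and (452,307). The jar is at (256,200) and the dish at (284,165). The blue-capped jar and the blue mat at (230,66) could be taken for the blue front, but only the carriage at (360,220) fits the description.

```bash
cat > fit.py <<'E'
from h import *
from scipy.optimize import least_squares
L=np.array([[-.245,-.11,.02],[-.245,.11,.02],[.135,.11,.02],[.135,-.11,.02],[-.12,.088,.082]])
pix={'scene':[(341,186),(420,236),(300,381),(210,302),(382,251)],'side':[(364,235),(341,309),(177,263),(221,201),(284,266)]}
def w(p,L): c,s=np.cos(p[2]),np.sin(p[2]); return L@np.array([[c,s,0],[-s,c,0],[0,0,1]])+[p[0],p[1],0]
pts={k:np.array([world(k,*q,height=l[2]) for q,l in zip(v,L)]) for k,v in pix.items()}
for k in pts: print(k,pts[k].round(3).tolist())
for ks in (['scene'],['side'],['scene','side']):
    f=lambda p:np.concatenate([(w(p,L)-pts[k])[:,:2].ravel() for k in ks])
    best=min((least_squares(f,[.5,.3,a]) for a in (0,1.5,3,-1.5)),key=lambda r:r.cost)
    print(ks,best.x.round(4),np.abs(best.fun).max().round(4))
np.save('rig.npy',best.x)
E
python3 fit.py; python3 - <<'E'
from h import *
for n,b in(('scene',(280,170,440,290)),('side',(215,200,375,320))):
    p=load(n)['p'];x0,y0,x1,y1=b;cv2.imwrite(f'pics/{n}c.png',cv2.resize(p[y0:y1,x0:x1,::-1],None,fx=5,fy=5,interpolation=cv2.INTER_CUBIC))
E
```

```text
scene [[0.446, -0.044, 0.02], [0.413, 0.163, 0.02], [0.778, 0.233, 0.02], [0.82, 0.022, 0.02], [0.536, 0.163, 0.082]]
side [[0.448, -0.049, 0.02], [0.402, 0.161, 0.02], [0.766, 0.234, 0.02], [0.808, 0.024, 0.02], [0.531, 0.167, 0.082]]
['scene'] [0.6685 0.1024 0.1829] 0.0058
['side'] [0.6608 0.1037 0.1998] 0.0072
['scene', 'side'] [0.6647 0.103  0.1913] 0.0106
```

View pics/scenec.png

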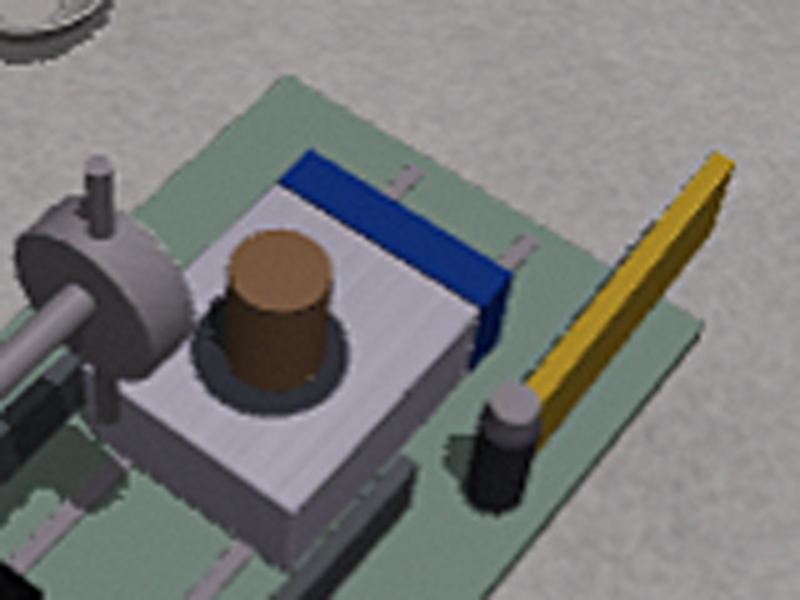

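```bash
python3 - <<'E'
import re
s=open('fit.py').read()
s=s.replace("(341,186),(420,236)","(337.6,185.2),(420.4,235)").replace("(382,251)]","(383,250.4),(342,200),(382.4,224.6)]").replace("[-.12,.088,.082]]","[-.12,.088,.082],[-.18,-.05,.067],[-.18,.05,.067]]")
s=s.replace("(284,266)]","(284,266),(331.5,232),(320,263)]")
s+="""
print(best.fun.reshape(2,-1,2).round(4).tolist())
p=best.x
print('gate end scene',world('scene',425,202,.07),'side',world('side',363,290,.07),'hinge',w(p,L[4:5]))
c,sn=np.cos(p[2]),np.sin(p[2])
"""
open('fit.py','w').write(s)
E
python3 fit.py
python3 - <<'E'
from h import *
s=manip.sense();print(R.from_rotvec(s['eef_rot']).as_matrix().round(3))
E
```

```text
scene [[0.45, -0.051, 0.02], [0.41, 0.162, 0.02], [0.778, 0.233, 0.02], [0.82, 0.022, 0.02], [0.534, 0.164, 0.082], [0.502, 0.018, 0.067], [0.483, 0.115, 0.067]]
side [[0.448, -0.049, 0.02], [0.402, 0.161, 0.02], [0.766, 0.234, 0.02], [0.808, 0.024, 0.02], [0.531, 0.167, 0.082], [0.498, 0.022, 0.067], [0.478, 0.112, 0.067]]
['scene'] [0.6686 0.1015 0.1945] 0.0031
['side'] [0.6619 0.1036 0.2018] 0.0084
['scene', 'side'] [0.6652 0.1026 0.1982] 0.0114
[[[-0.0036, -0.0024], [-0.0067, 0.0006], [-0.0019, 0.0042], [-0.0003, -0.0012], [-0.0037, 0.0016], [-0.0032, 0.0003], [-0.004, 0.0016]], [[-0.0009, -0.0042], [0.0016, 0.0013], [0.0102, 0.0028], [0.0114, -0.0032], [-0.0003, -0.0016], [0.0001, -0.0036], [0.0012, 0.0038]]]
gate end scene [0.37521826 0.13002112 0.07      ] side [0.37128624 0.13262471 0.07      ] hinge [[0.53026387 0.16521335 0.082     ]]
[[-0.001 -0.968  0.251]
 [-0.001  0.251  0.968]
 [-1.     0.    -0.002]]
```

View pics/sidec.png

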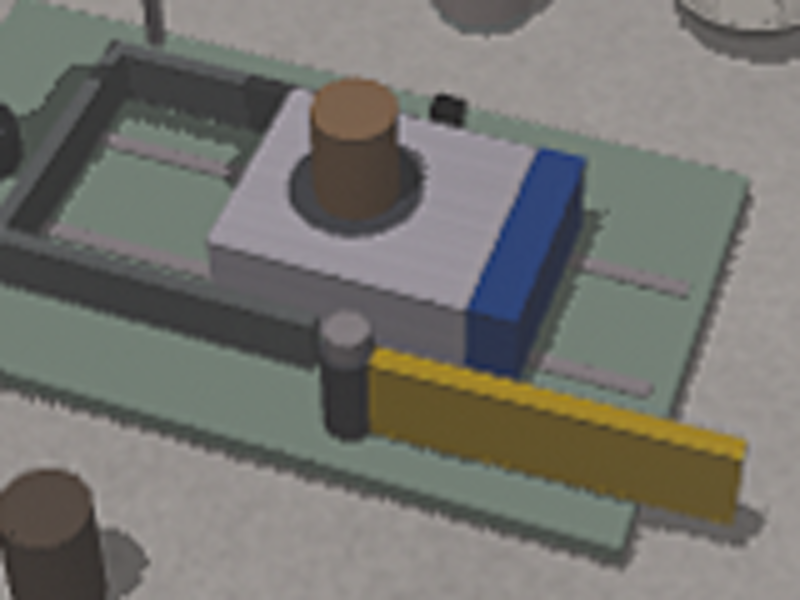

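The side crop confirms the yellow gate standing open beside the blue face, the core standing upright, and the hinge post at the left. I take the rig origin as about (0.667, 0.102), yaw 0.195. I'll travel high with the fingers shut.

Call:
arm_command --increments '[[-1, [0, -15, -15], -0.04], [-1, [0, -40, -40], -0.08], [-1, [0, -70, -65], -0.13], [-1, [0, -100, -95], -0.18], [-1, [0, -130, -125], -0.23], [-1, [0, -160, -155], -0.28], [-1, [0, -190, -180], -0.33], [-1, [0, -220, -210], -0.38], [-1, [0, -245, -235], -0.43], [-1, [0, -260, -250], -0.45]]' --squeeze 20

```text
time_s: 1.1
ee_pos: [0.334, 0.2472, 0.2153]
eef_rot: [-1.352, 1.111, 1.352]
force: [0.8, 0.1, 0.1]
opening: 0.0001
```

```bash
cat > st.py <<'E'
from h import *
import sys
s=manip.sense();M=R.from_rotvec(s['eef_rot']).as_matrix()
P=np.array([.667,.102,0]);a=.195
ex=np.array([np.cos(a),np.sin(a),0]);ey=np.array([-ex[1],ex[0],0]);Rr=np.c_[ex,ey,[0,0,1]]
print('t',s['time_s'],'q',s['qpos'].round(2),'rigframe mm',(Rr.T@(s['ee_pos']-P)*1000).round(1),'F rig',(Rr.T@s['force']).round(2),'open',s['opening'])
print('tool axes in rig\n',(Rr.T@M).round(3))
if len(sys.argv)>3:
    t=np.array(list(map(float,sys.argv[1:4])))/1000
    print('shift mm',(M.T@(Rr@t+P-s['ee_pos'])*1000).round(1))
E
python3 st.py -220 0 180
```

```text
t 1.1 q [ 0.34 -0.28  2.01 -0.    1.41 -1.42] rigframe mm [-298.5  207.   215.3] F rig [ 0.76 -0.05  0.05] open 0.00010866934349324113
tool axes in rig
 [[-0.    -1.    -0.001]
 [-0.001 -0.001  1.   ]
 [-1.     0.    -0.001]]
shift mm [  35.4  -78.4 -207. ]
```

Call:
arm_command --increments '[[-1, [0, -8, -20], 0], [-1, [0, -16, -45], 0], [-1, [5, -26, -75], 0], [-1, [10, -38, -105], 0], [-1, [16, -50, -135], 0], [-1, [24, -60, -165], 0], [-1, [32, -70, -190], 0], [-1, [38, -76, -204], 0], [-1, [40, -78, -207], 0], [-1, [40, -78, -207], 0]]'

```text
time_s: 2.1
ee_pos: [0.4497, 0.0618, 0.1752]
eef_rot: [-1.351, 1.111, 1.353]
force: [0.3, 0.2, -0.8]
opening: -0.0001
```

```bash
python3 st.py; python3 - <<'E'
from h import *
p,d=grab('wrist');cv2.imwrite('pics/w1.png',p[:,:,::-1])
E
```

```text
t 2.1 q [-0.13 -0.13  1.97  0.    1.3  -1.9 ] rigframe mm [-220.9    2.7  175.2] F rig [ 0.33  0.18 -0.77] open -0.00012117456535049579
tool axes in rig
 [[-0.001 -1.    -0.001]
 [ 0.001 -0.001  1.   ]
 [-1.     0.001  0.001]]
```

View pics/w1.png

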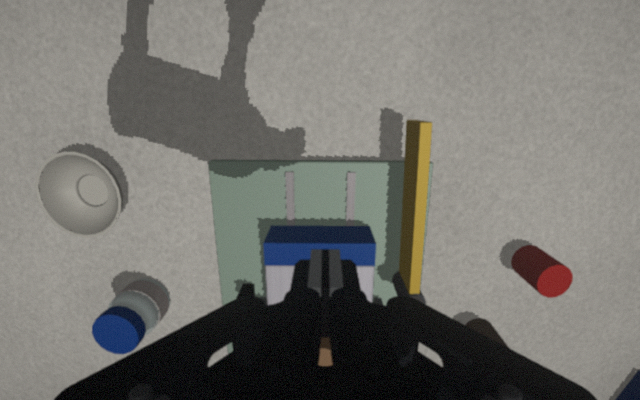

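The wrist view shows the blue front top edge at (264–376, 243), the plate's front corners at (209,161) and (433,163), the gate on the right ending at (419,121), and the fingertips at about (330,250). The camera is on the side away from the gauge.

```bash
python3 - <<'E'
from h import *
P=np.array([.667,.102,0]);a=.195
ex=np.array([np.cos(a),np.sin(a),0]);ey=np.array([-ex[1],ex[0],0]);Rr=np.c_[ex,ey,[0,0,1]]
for u,v,h in((264,243,.067),(376,243,.067),(209,161,.02),(433,163,.02),(407,121,.07),(431,121,.07)):
    print(u,v,(Rr.T@(world('wrist',u,v,h)-P)*1000).round(1))
E
```

```text
264 243 [-179.4  -49.5   67. ]
376 243 [-179.4   49.5   67. ]
209 161 [-244.8 -107.8   20. ]
433 163 [-242.8  109.3   20. ]
407 121 [-284.3   68.9   70. ]
431 121 [-284.4   87.9   70. ]
```

Call:
arm_command --increments '[[-1, [8, 0, -1], 0], [-1, [22, 0, -2], 0], [-1, [40, 0, -3], 0], [-1, [58, 0, -3], 0], [-1, [76, 0, -3], 0], [-1, [92, 0, -3], 0], [-1, [105, 0, -3], 0], [-1, [113, 0, -3], 0], [-1, [118, 0, -3], 0], [-1, [118, 0, -3], 0]]'

```text
time_s: 3.15
ee_pos: [0.4505, 0.0587, 0.0573]
eef_rot: [-1.352, 1.11, 1.353]
force: [0.4, -1.1, 0.2]
opening: 0.0001
```

Call:
arm_command --increments '[[-1, [0, -4, 0], 0], [-1, [0, -9, 0], 0], [-1, [0, -14, 0], 0], [-1, [0, -18, 0], 0], [-1, [0, -21, 0], 0], [-1, [0, -23, 0], 0], [-1, [0, -25, 0], 0], [-1, [0, -26, 0], 0], [-1, [0, -27, 0], 0], [-1, [0, -28, 0], 0]]'

```text
time_s: 4.15
ee_pos: [0.4782, 0.064, 0.0576]
eef_rot: [-1.352, 1.11, 1.352]
force: [0.2, -0.8, -0.2]
opening: 0.0
```

```bash
python3 st.py -102 0 57
```

```text
t 4.15 q [-0.12  0.11  1.99 -0.    1.04 -1.89] rigframe mm [-192.6   -0.7   57.6] F rig [ 0.05 -0.78 -0.2 ] open 1.9152059560813376e-05
tool axes in rig
 [[-0.    -1.    -0.001]
 [ 0.    -0.001  1.   ]
 [-1.     0.     0.   ]]
shift mm [  0.5 -90.6   0.6]
```

Call:
arm_command --increments '[[-1, [0, -0.5, 0], 0], [-1, [0, -1, 0], 0], [-1, [0, -1.5, 0], 0], [-1, [0, -2.2, 0], 0], [-1, [0, -3, 0], 0], [-1, [0, -4, 0], 0], [-1, [0, -5.2, 0], 0], [-1, [0, -6.6, 0], 0], [-1, [0, -8.2, 0], 0], [-1, [0, -10, 0], 0]]'

```text
time_s: 5.15
ee_pos: [0.4881, 0.0659, 0.0576]
eef_rot: [-1.352, 1.11, 1.352]
force: [0.3, 0.2, 0.1]
opening: -0.0
```

Call:
arm_command --increments '[[-1, [0, -2, 0], 0], [-1, [0, -4.2, 0], 0], [-1, [0, -6.4, 0], 0], [-1, [0, -8.7, 0], 0], [-1, [0, -11, 0], 0], [-1, [0, -13.3, 0], 0], [-1, [0, -15.6, 0], 0], [-1, [0, -17.8, 0], 0], [-1, [0, -20, 0], 0], [-1, [0, -22, 0], 0]]'

```text
time_s: 6.15
ee_pos: [0.5098, 0.0703, 0.0576]
eef_rot: [-1.352, 1.11, 1.352]
force: [-0.6, -0.4, 0.8]
opening: -0.0001
```

```bash
python3 st.py -101 0 57;python3 - <<'E'
from h import *
p,d=grab('side');p2,d=grab('wrist');
cv2.imwrite('pics/s2.png',np.vstack([cv2.resize(p[170:320,150:400,::-1],(640,384)),cv2.resize(p2[:,:,::-1],(340,212)).repeat(1,0) if 0 else np.zeros((1,640,3),np.uint8)]))
E
```

```text
t 6.15 q [-0.1   0.19  1.9   0.    1.05 -1.87] rigframe mm [-160.4   -0.7   57.6] F rig [-0.7  -0.27  0.79] open -6.328014961366724e-05
tool axes in rig
 [[ 0.    -1.    -0.001]
 [ 0.    -0.001  1.   ]
 [-1.    -0.     0.   ]]
shift mm [  0.6 -59.4   0.6]
```

View pics/s2.png

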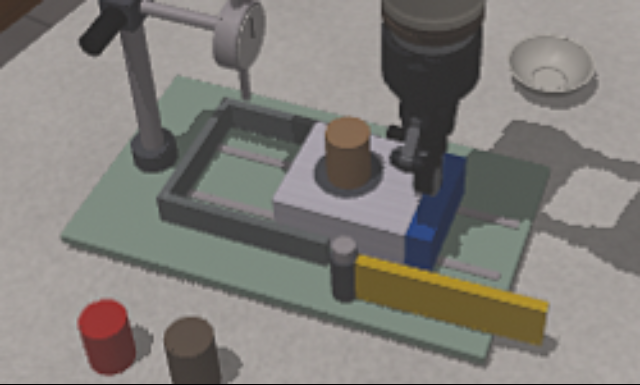

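Something doesn't fit. The fingertips appear over the blue top instead of in front of it, and the force is near zero. I'm checking the geometry before pushing further.

```bash
python3 - <<'E'
from h import *
P=np.array([.667,.102,0]);a=.195
ex=np.array([np.cos(a),np.sin(a),0]);ey=np.array([-ex[1],ex[0],0]);Rr=np.c_[ex,ey,[0,0,1]]
s=manip.sense()
W=lambda l:Rr@(np.array(l)/1000)+P
for nm,l in(('tipc',(-160,0,40)),('TCP',(-160,0,57)),('faceTopL start',(-180,50,67)),('faceTopL pushed',(-149,50,67)),('faceTopR pushed',(-149,-50,67)),('midtop pushed',(-149,0,67)),('hinge',(-120,88,82))):
    u=proj('side',W(l))[0]; print(nm,u.round(1),'crop',((u-[150,170])*2.56).round(0))
z=load('side')
for cu,cv in((428,185),(425,150),(440,180),(425,232),(400,190),(350,130)):
    u,v=int(150+cu/2.56),int(170+cv/2.56); print(cu,cv,(Rr.T@(world('side',u,v)-P)*1000).round(0))
# wrist
z=load('wrist');cv2.imwrite('pics/w2.png',cv2.resize(z['p'][:,:,::-1],(640,400)))
E
```

```text
tipc [315.8 252.7] crop [424. 212.]
TCP [316.  247.5] crop [425. 198.]
faceTopL start [317.8 263.7] crop [430. 240.]
faceTopL pushed [303.6 259.9] crop [393. 230.]
faceTopR pushed [318.3 227.4] crop [431. 147.]
midtop pushed [311.2 243.1] crop [413. 187.]
hinge [283.8 265.1] crop [342. 243.]
428 185 [-166.   14.   90.]
425 150 [-164.   18.  135.]
440 180 [-172.    6.   91.]
425 232 [-173.   40.   65.]
400 190 [-139.    5.   66.]
350 130 [-91.  -3. 115.]
```

View pics/w2.png

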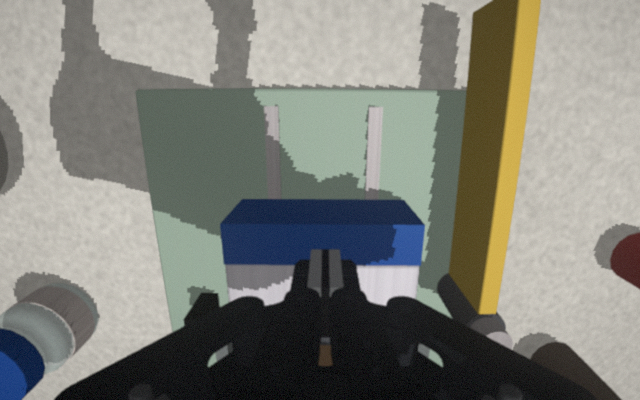

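The carriage has not moved. The wrist view shows its blue top at (222–425, 225–265) with the fingers above it, so the tips are higher than I assumed. I'll measure the actual tip height from depth.

```bash
python3 - <<'E'
from h import *
P=np.array([.667,.102,0]);a=.195
ex=np.array([np.cos(a),np.sin(a),0]);ey=np.array([-ex[1],ex[0],0]);Rr=np.c_[ex,ey,[0,0,1]]
print(manip.sense()['ee_pos'])
p,_=grab('scene')
from numpy import *
for n,(x0,x1,y0,y1) in dict(side=(300,330,220,262),scene=(330,410,130,250)).items():
    q=array([Rr.T@(world(n,u,v)-P)*1000 for v in range(y0,y1) for u in range(x0,x1)])
    m=(abs(q[:,0]+160)<18)&(abs(q[:,1])<25)&(q[:,2]>20)
    print(n,histogram(q[m][:,2],bins=arange(20,130,5)))
x=p[150:270,300:460,::-1];cv2.imwrite('pics/sc3.png',cv2.resize(x,None,fx=5,fy=5,interpolation=cv2.INTER_CUBIC))
E=manip.camera_info('wrist')['extrinsics'];print('wristcam pos rig',(Rr.T@(-E[:3,:3].T@E[:3,3]-P)*1000).round(1))
E
```

```text
[0.50987109 0.07024671 0.05765248]
side (array([  0,   0,   0,   0,   0,   0,   0,   0,  76, 107,   5,   9,  17,
        18,  19,  14,   5,   1,   4,  10,   9]), array([ 20,  25,  30,  35,  40,  45,  50,  55,  60,  65,  70,  75,  80,
        85,  90,  95, 100, 105, 110, 115, 120, 125]))
scene (array([  0,   0,   0,   0,   0,   0,   0,   0,   0, 250,   3,   9,  19,
        26,  27,  26,  25,  20,  19,  27,  44]), array([ 20,  25,  30,  35,  40,  45,  50,  55,  60,  65,  70,  75,  80,
        85,  90,  95, 100, 105, 110, 115, 120, 125]))
wristcam pos rig [-234.4    0.6  215.7]
```

View pics/sc3.png

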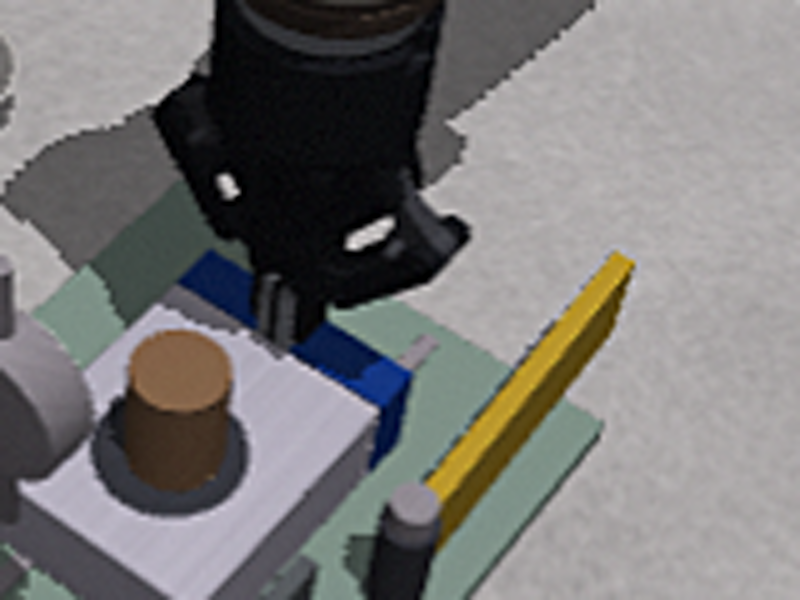

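```bash
python3 - <<'E'
from h import *
P=np.array([.667,.102,0]);a=.195
ex=np.array([np.cos(a),np.sin(a),0]);ey=np.array([-ex[1],ex[0],0]);Rr=np.c_[ex,ey,[0,0,1]]
f=lambda *k:(Rr.T@(world(*k)-P)*1000).round(1)
for u,v in((200,120),(320,120),(320,190),(240,245),(400,245),(40,300),(500,100),(240,285),(320,258),(335,258),(325,270),(580,100)): print(u,v,f('wrist',u,v))
print(f('wrist',222,225,.067),f('wrist',425,225,.067),load('wrist')['K'])
for u,v in((100,100),(500,350),(450,100),(370,232)): print('scene',f('scene',u,v))
for u,v in((450,250),(150,150),(300,220)): print('side',f('side',u,v))
E
```

```text
200 120 [-226.8  -72.5   19.9]
320 120 [-226.5   -2.1   19.9]
320 190 [-184.5   -2.3   20.2]
240 245 [-168.2  -41.4   66.8]
400 245 [-168.4   37.9   67.1]
40 300 [-107.7 -197.8   27.1]
500 100 [-237.6   80.    63.2]
240 285 [-145.6  -43.3   66.7]
320 258 [-171.    -1.4   86.9]
335 258 [-170.8    5.1   86.4]
325 270 [-170.6    0.7   97. ]
580 100 [-240.4  167.3   -0.3]
[-178.8  -49.4   67. ] [-178.9   49.5   67. ] [ 3.26867519e+02  3.26867519e+02  3.24942455e+02  2.05348752e+02
 -5.06525791e-02]
scene [-8.220e+01 -8.751e+02 -5.000e-01]
scene [-128.2  340.4   -0.6]
scene [-7.513e+02 -7.570e+01  4.000e-01]
scene [-148.7   39.2   65.8]
side [-443.9 -145.3   -1.6]
side [1015.3 -921.2 -590.1]
side [ -86.  -106.2   17.9]
```

```bash
python3 - <<'E'
from h import *
P=np.array([.667,.102,0]);a=.195
ex=np.array([np.cos(a),np.sin(a),0]);ey=np.array([-ex[1],ex[0],0]);Rr=np.c_[ex,ey,[0,0,1]]
z=load('wrist')
for u in (316,335):
  for v in range(244,262,2): 
    fx,fy,cx,cy,k=z['K'];n=ray(z,u,v);E=z['E'];Ri=E[:3,:3].T
    w=Ri@(np.r_[n,1]*z['d'][v,u]-E[:3,3]);print(u,v,(Rr.T@(w-P)*1000).round(1),z['p'][v,u])
s=manip.sense();print(s['ee_pos'],s['force'],s['effort'])
E
```

```text
316 244 [-168.9   -3.7   67. ] [36 57 92]
316 246 [-167.8   -3.7   67. ] [29 47 89]
316 248 [-167.    -3.7   67.6] [36 55 86]
316 250 [-170.9   -3.4   78.3] [74 76 78]
316 252 [-170.2   -3.4   79. ] [74 74 74]
316 254 [-170.8   -3.3   82.4] [70 71 73]
316 256 [-170.8   -3.2   84.5] [73 74 74]
316 258 [-170.7   -3.2   86.1] [76 77 78]
316 260 [-170.5   -3.1   87.8] [77 81 80]
335 244 [-168.7    5.7   66.5] [25 47 86]
335 246 [-167.8    5.7   67. ] [30 48 87]
335 248 [-166.6    5.7   66.6] [38 54 87]
335 250 [-170.9    5.3   78.4] [74 77 80]
335 252 [-171.1    5.3   80.9] [75 77 78]
335 254 [-170.5    5.2   81.9] [72 72 74]
335 256 [-171.1    5.1   85.1] [69 69 70]
335 258 [-170.8    5.1   86.4] [76 77 78]
335 260 [-170.9    5.    88.5] [73 75 78]
[0.50968363 0.07023658 0.05761003] [-0.14363356  0.84655761 -0.47672561] [-2.86060167e-04 -3.59230793e+01 -2.83998764e+01  2.38030050e-03
 -1.55794696e-02  3.06925584e-03]
```

Depth shows the real tips at z≈78 mm with a reported TCP z of 57.6, so they stand about 20 mm above the reported TCP, not 17 mm below. The fingers simply passed over the block without touching it. I'll trust the cameras, back off, and go lower in stages.

Call:
arm_command --increments '[[-1, [0, 4, 0], 0], [-1, [0, 12, 0], 0], [-1, [0, 22, 0], 0], [-1, [0, 32, 0], 0], [-1, [0, 40, 0], 0], [-1, [0, 47, 0], 0], [-1, [0, 50, 0], 0], [-1, [4, 50, 0], 0], [-1, [10, 50, 0], 0], [-1, [14, 50, 0], 0]]'

```text
time_s: 7.3
ee_pos: [0.4605, 0.0605, 0.0429]
eef_rot: [-1.352, 1.11, 1.353]
force: [0.6, 0.6, -0.9]
opening: -0.0002
```

Call:
arm_command --increments '[[-1, [2, 0, 0], 0], [-1, [4, 0, 0], 0], [-1, [6, 0, 0], 0], [-1, [8, 0, 0], 0], [-1, [10, 0, 0], 0], [-1, [12, 0, 0], 0], [-1, [14, 0, 0], 0], [-1, [15, 0, 0], 0], [-1, [15, 0, 0], 0], [-1, [15, 0, 0], 0]]'

```text
time_s: 8.3
ee_pos: [0.4605, 0.0605, 0.0286]
eef_rot: [-1.352, 1.11, 1.352]
force: [-0.5, -0.7, 0.2]
opening: 0.0001
```

```bash
cat > tip.py <<'E'
from h import *
P=np.array([.667,.102,0]);a=.195
ex=np.array([np.cos(a),np.sin(a),0]);ey=np.array([-ex[1],ex[0],0]);Rr=np.c_[ex,ey,[0,0,1]]
grab('wrist');z=load('wrist');E=z['E'];Ri=E[:3,:3].T
for u,v in ((316,246),(316,251),(335,251),(240,245),(400,245)):
    w=Ri@(np.r_[ray(z,u,v),1]*z['d'][v,u]-E[:3,3]);print(u,v,(Rr.T@(w-P)*1000).round(1),z['p'][v,u])
E
python3 st.py; python3 tip.py
```

```text
t 8.3 q [-0.13  0.12  2.05  0.    0.97 -1.9 ] rigframe mm [-210.6   -0.7   28.6] F rig [-0.65 -0.55  0.22] open 0.00011696852800472051
tool axes in rig
 [[ 0.    -1.    -0.001]
 [ 0.    -0.001  1.   ]
 [-1.    -0.     0.   ]]
316 246 [-210.    -4.2   19.3] [82 92 82]
316 251 [-221.3   -3.4   50.4] [68 68 70]
335 251 [-221.5    5.3   50.8] [67 69 68]
240 245 [-210.9  -46.4   20.4] [85 95 84]
400 245 [-210.7   42.5   19.7] [143 160 144]
```

The tips are at about z 49 with no contact, which confirms the offset. I'll go 10 mm lower, then approach and push with a gentle ramp.

Call:
arm_command --increments '[[-1, [2, 0, 0], 0], [-1, [5, 0, 0], 0], [-1, [8, -1, 0], 0], [-1, [10, -3, 0], 0], [-1, [10, -6, 0], 0], [-1, [10, -9, 0], 0], [-1, [10, -12, 0], 0], [-1, [10, -14, 0], 0], [-1, [10, -16, 0], 0], [-1, [10, -18, 0], 0]]'

```text
time_s: 9.35
ee_pos: [0.4784, 0.064, 0.0186]
eef_rot: [-1.352, 1.11, 1.352]
force: [0.1, -0.1, -0.3]
opening: 0.0003
```

Call:
arm_command --increments '[[-1, [0, -0.5, 0], 0], [-1, [0, -1, 0], 0], [-1, [0, -1.5, 0], 0], [-1, [0, -2.2, 0], 0], [-1, [0, -3, 0], 0], [-1, [0, -4, 0], 0], [-1, [0, -5.2, 0], 0], [-1, [0, -6.6, 0], 0], [-1, [0, -8.2, 0], 0], [-1, [0, -10, 0], 0]]'

```text
time_s: 10.35
ee_pos: [0.488, 0.0659, 0.0185]
eef_rot: [-1.352, 1.11, 1.352]
force: [-1.5, -1.2, 1.5]
opening: 0.0001
```

```bash
python3 st.py; python3 tip.py
```

```text
t 10.35 q [-0.11  0.21  1.97 -0.    0.96 -1.88] rigframe mm [-182.6   -0.7   18.5] F rig [-1.74 -0.87  1.48] open 0.0001221304235772285
tool axes in rig
 [[-0.    -1.    -0.001]
 [-0.    -0.001  1.   ]
 [-1.     0.    -0.   ]]
316 246 [-186.7   -3.9   19.7] [ 93 104  97]
316 251 [-193.3   -3.3   40.3] [71 72 72]
335 251 [-193.     5.3   39.7] [75 76 77]
240 245 [-187.9  -43.2   21.4] [ 90 101  92]
400 245 [-187.4   39.9   20.2] [157 175 161]
```

In contact now, at about 2 N. Pushing on.

Call:
arm_command --increments '[[-1, [0, -2, 0], 0], [-1, [0, -4.2, 0], 0], [-1, [0, -6.5, 0], 0], [-1, [0, -8.9, 0], 0], [-1, [0, -11.3, 0], 0], [-1, [0, -13.7, 0], 0], [-1, [0, -16, 0], 0], [-1, [0, -18.2, 0], 0], [-1, [0, -20.2, 0], 0], [-1, [0, -22, 0], 0]]'

```text
time_s: 11.4
ee_pos: [0.5097, 0.0702, 0.0185]
eef_rot: [-1.352, 1.11, 1.352]
force: [-1.6, -1.3, -0.8]
opening: -0.0
```

```bash
python3 st.py; python3 - <<'E'
from h import *
p,d=grab('side');cv2.imwrite('pics/s4.png',cv2.resize(p[140:320,150:400,::-1],(750,540),interpolation=cv2.INTER_CUBIC))
E
```

```text
t 11.4 q [-0.1   0.26  1.91 -0.    0.97 -1.87] rigframe mm [-160.5   -0.7   18.5] F rig [-1.81 -1.   -0.8 ] open -2.8227733586239795e-05
tool axes in rig
 [[-0.    -1.    -0.001]
 [-0.    -0.001  1.   ]
 [-1.     0.    -0.   ]]
```

View pics/s4.png

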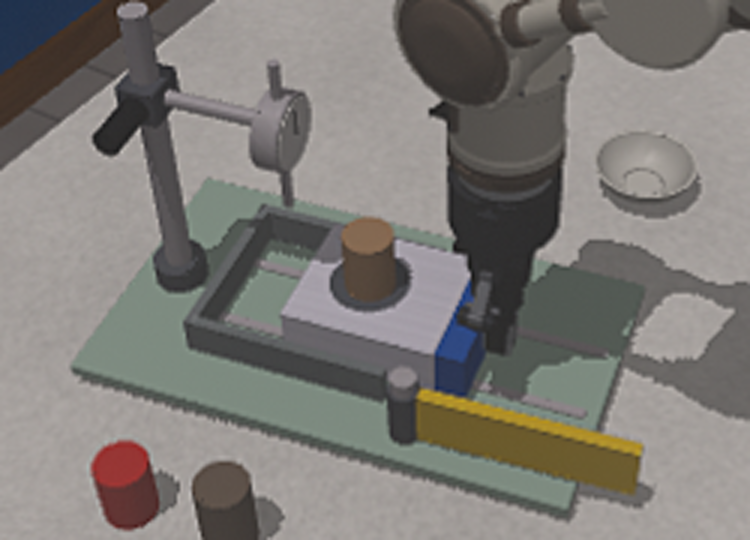

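The carriage is moving with the core upright at crop (370,260), and the gripper is clear of the gauge.

Call:
arm_command --increments '[[-1, [0, -1.5, 0], 0], [-1, [0, -3.5, 0], 0], [-1, [0, -6, 0], 0], [-1, [0, -8.8, 0], 0], [-1, [0, -11.6, 0], 0], [-1, [0, -14.4, 0], 0], [-1, [0, -17.2, 0], 0], [-1, [0, -20, 0], 0], [-1, [0, -22.8, 0], 0], [-1, [0, -25.6, 0], 0]]'

```text
time_s: 12.45
ee_pos: [0.535, 0.0752, 0.0186]
eef_rot: [-1.352, 1.11, 1.352]
force: [-1.8, -2.6, 0.7]
opening: 0.0001
```

Call:
arm_command --increments '[[-1, [0, -2.8, 0], 0], [-1, [0, -5.6, 0], 0], [-1, [0, -8.4, 0], 0], [-1, [0, -11.2, 0], 0], [-1, [0, -14, 0], 0], [-1, [0, -16.6, 0], 0], [-1, [0, -19, 0], 0], [-1, [0, -21.2, 0], 0], [-1, [0, -23, 0], 0], [-1, [0, -24.6, 0], 0]]'

```text
time_s: 13.45
ee_pos: [0.559, 0.08, 0.0186]
eef_rot: [-1.352, 1.11, 1.352]
force: [-1.9, -1.9, 0.5]
opening: -0.0002
```

```bash
python3 st.py -100 0 18.5; python3 tip.py
```

```text
t 13.45 q [-0.07  0.37  1.77  0.    1.01 -1.84] rigframe mm [-110.2   -0.6   18.6] F rig [-2.2  -1.46  0.55] open -0.00019597119125850548
tool axes in rig
 [[ 0.    -1.    -0.001]
 [ 0.    -0.001  1.   ]
 [-1.    -0.     0.   ]]
shift mm [  0.1 -10.2   0.6]
316 246 [-114.3   -3.8   19.8] [ 99 111  99]
316 251 [-121.2   -3.2   40.9] [82 86 85]
335 251 [-120.9    5.4   40.2] [81 82 81]
240 245 [-114.6  -43.7   19.4] [ 99 110 101]
400 245 [-115.1   40.    20.4] [163 183 168]
```

Ten mm to go, so I'm slowing down.

Call:
arm_command --increments '[[-1, [0, -1.2, 0], 0], [-1, [0, -2.4, 0], 0], [-1, [0, -3.5, 0], 0], [-1, [0, -4.5, 0], 0], [-1, [0, -5.4, 0], 0], [-1, [0, -6.2, 0], 0], [-1, [0, -6.9, 0], 0], [-1, [0, -7.5, 0], 0], [-1, [0, -8, 0], 0], [-1, [0, -8.4, 0], 0]]'

```text
time_s: 14.5
ee_pos: [0.5671, 0.0817, 0.0186]
eef_rot: [-1.352, 1.11, 1.352]
force: [-1.6, -0.8, 1.4]
opening: -0.0001
```

Call:
arm_command --increments '[[-1, [0, -0.3, 0], 0], [-1, [0, -0.6, 0], 0], [-1, [0, -0.8, 0], 0], [-1, [0, -1, 0], 0], [-1, [0, -1.2, 0], 0], [-1, [0, -1.4, 0], 0], [-1, [0, -1.6, 0], 0], [-1, [0, -1.8, 0], 0], [-1, [0, -2, 0], 0], [-1, [0, -2, 0], 0]]'

```text
time_s: 15.5
ee_pos: [0.5685, 0.082, 0.0186]
eef_rot: [-1.352, 1.111, 1.353]
force: [-5.3, -0.5, 4.7]
opening: -0.0002
```

```bash
python3 st.py
```

```text
t 15.5 q [-0.07  0.39  1.74 -0.    1.01 -1.83] rigframe mm [-100.5   -0.6   18.6] F rig [-5.25  0.52  4.67] open -0.00020134263984538156
tool axes in rig
 [[-0.001 -1.    -0.001]
 [ 0.    -0.001  1.   ]
 [-1.     0.001  0.   ]]
```

Call:
arm_command --increments '[[-1, [0, -0.3, 0], 0], [-1, [0, -0.6, 0], 0], [-1, [0, -0.9, 0], 0], [-1, [0, -1.2, 0], 0], [-1, [0, -1.2, 0], 0], [-1, [0, -1.2, 0], 0], [-1, [0, -1.2, 0], 0], [-1, [0, -1.2, 0], 0], [-1, [0, -1.2, 0], 0], [-1, [0, -1.2, 0], 0]]'

```text
time_s: 16.5
ee_pos: [0.5684, 0.082, 0.0186]
eef_rot: [-1.351, 1.113, 1.356]
force: [-10.6, -2.8, 9.2]
opening: 0.0
```

```bash
python3 st.py
```

```text
t 16.5 q [-0.07  0.39  1.73 -0.    1.02 -1.83] rigframe mm [-100.6   -0.5   18.6] F rig [-10.93  -0.71   9.21] open 2.5942715564869802e-05
tool axes in rig
 [[-0.004 -1.    -0.002]
 [ 0.    -0.002  1.   ]
 [-1.     0.004  0.   ]]
```

The force climbs with no further motion, so the carriage is home: finger at −100.5 as predicted, and 11 N. Now I'll back off, lift, and cross to the outer side of the gate.

Call:
arm_command --increments '[[-1, [0, 2, 0], 0], [-1, [0, 8, 0], 0], [-1, [0, 20, 0], 0], [-1, [0, 34, 0], 0], [-1, [0, 48, 0], 0], [-1, [-12, 60, 0], 0], [-1, [-30, 66, 0], 0], [-1, [-50, 70, 0], 0], [-1, [-68, 72, 0], 0], [-1, [-80, 72, 0], 0]]'

```text
time_s: 17.5
ee_pos: [0.5003, 0.0681, 0.1001]
eef_rot: [-1.354, 1.108, 1.35]
force: [0.2, -0.6, 1.1]
opening: 0.0003
```

Call:
arm_command --increments '[[-1, [-2, 6, 8], 0], [-1, [-2, 16, 22], 0], [-1, [-2, 28, 40], 0], [-1, [-2, 40, 60], 0], [-1, [-2, 52, 80], 0], [-1, [-2, 62, 98], 0], [-1, [-2, 69, 112], 0], [-1, [-2, 73, 122], 0], [-1, [-2, 75, 128], 0], [-1, [-2, 75, 130], 0]]'

```text
time_s: 18.5
ee_pos: [0.3999, 0.1816, 0.1001]
eef_rot: [-1.353, 1.11, 1.353]
force: [0.3, -0.3, -0.8]
opening: 0.0001
```

```bash
python3 st.py -245 130 31; python3 - <<'E'
from h import *
p,d=grab('wrist');q,_=grab('side')
a=cv2.resize(p[:,:,::-1],(480,300));b=cv2.resize(q[140:320,150:430,::-1],(480,300))
cv2.imwrite('pics/m5.png',np.vstack([a,b]))
E
```

```text
t 18.5 q [ 0.15 -0.07  2.08 -0.    1.14 -1.62] rigframe mm [-246.6  129.9  100.1] F rig [ 0.24 -0.32 -0.84] open 0.0001171698668579626
tool axes in rig
 [[-0.001 -1.    -0.002]
 [ 0.    -0.002  1.   ]
 [-1.     0.001  0.   ]]
shift mm [69.1 -1.6  0.1]
```

View pics/m5.png

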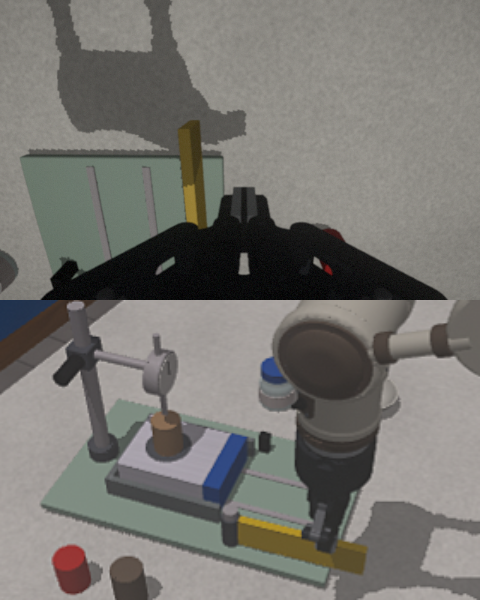

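The carriage is home with the core upright under the stem. The fingers are outside the gate, seen at wrist crop (190,170). I'll check how low the finger linkages hang before descending.

```bash
python3 - <<'E'
from h import *
P=np.array([.667,.102,0]);a=.195
ex=np.array([np.cos(a),np.sin(a),0]);ey=np.array([-ex[1],ex[0],0]);Rr=np.c_[ex,ey,[0,0,1]]
z=load('wrist');E=z['E'];Ri=E[:3,:3].T
tcp=np.array([-246.6,129.9,100.1])
d=z['d']
pts=[]
for v in range(240,400,2):
  for u in range(60,600,2):
    if d[v,u]>0 :
      w=Ri@(np.r_[ray(z,u,v),1]*d[v,u]-E[:3,3]);pts.append(Rr.T@(w-P)*1000-tcp)
p=np.array(pts);p=p[(p[:,2]>15)&(abs(p[:,0])<60)]
for y0 in range(-80,80,8):
    m=(p[:,1]>=y0)&(p[:,1]<y0+8)
    if m.any(): print(y0,'minz above tip',(p[m][:,2].min()-20).round(0),'x',p[m][:,0].min().round(0),p[m][:,0].max().round(0))
for u,v in((430,318),(440,312)): print('red',(Rr.T@(world('wrist',u,v)-P)*1000).round(0))
E
```

```text
-64 minz above tip 76.0 x -13.0 -10.0
-56 minz above tip 64.0 x -14.0 -10.0
-48 minz above tip 57.0 x -13.0 1.0
-40 minz above tip 46.0 x -13.0 9.0
-32 minz above tip 40.0 x -13.0 9.0
-24 minz above tip 38.0 x -19.0 8.0
-16 minz above tip 3.0 x -20.0 -6.0
-8 minz above tip -0.0 x -19.0 12.0
0 minz above tip 0.0 x -19.0 12.0
8 minz above tip 2.0 x -20.0 -6.0
16 minz above tip 37.0 x -20.0 1.0
24 minz above tip 40.0 x -14.0 9.0
32 minz above tip 43.0 x -13.0 9.0
40 minz above tip 52.0 x -13.0 8.0
48 minz above tip 64.0 x -15.0 -9.0
56 minz above tip 73.0 x -14.0 -10.0
red [-258.  164.  173.]
red [-148.  233.   13.]
```

The linkages start 37 mm above the tips, so with the tips at z 50 they clear the gate (70) and the hinge post (82).

Call:
arm_command --increments '[[-1, [5, 0, 0], 0], [-1, [15, 0, 0], 0], [-1, [27, 0, 0], 0], [-1, [39, 0, 0], 0], [-1, [50, 0, 0], 0], [-1, [59, 0, 0], 0], [-1, [65, 0, 0], 0], [-1, [69, 0, 0], 0], [-1, [70, 0, 0], 0], [-1, [70, 0, 0], 0]]'

```text
time_s: 19.6
ee_pos: [0.4009, 0.1812, 0.0308]
eef_rot: [-1.353, 1.11, 1.352]
force: [0.0, 1.1, 0.0]
opening: -0.0001
```

```bash
python3 st.py; python3 - <<'E'
from h import *
th=np.deg2rad(np.r_[90:-1:-5])
for t in th:
    c=np.array([-120,88])+125*np.array([-np.sin(t),-np.cos(t)])+(5+11*np.cos(t)+14.5*np.sin(t))*np.array([-np.cos(t),np.sin(t)])
    print(round(np.degrees(t)),c.round(1), 'rel tool y,z',(-(c[0]+246.6)).round(1),(c[1]-129.9).round(1))
E
```

```text
t 19.6 q [ 0.15  0.05  2.11 -0.    0.97 -1.62] rigframe mm [-245.7  129.2   30.8] F rig [0.24 1.05 0.04] open -9.3350754161535e-05
tool axes in rig
 [[ 0.    -1.    -0.001]
 [-0.    -0.001  1.   ]
 [-1.    -0.    -0.   ]]
90 [-245.   107.5] rel tool y,z -1.6 -22.4
85 [-246.3   97.4] rel tool y,z -0.3 -32.5
80 [-246.8   87.2] rel tool y,z 0.2 -42.7
75 [-246.4   76.8] rel tool y,z -0.2 -53.1
70 [-245.1   66.3] rel tool y,z -1.5 -63.6
65 [-242.9   55.8] rel tool y,z -3.7 -74.1
60 [-239.8   45.5] rel tool y,z -6.8 -84.4
55 [-235.7   35.3] rel tool y,z -10.9 -94.6
50 [-230.7   25.4] rel tool y,z -15.9 -104.5
45 [-224.7   15.9] rel tool y,z -21.9 -114.0
40 [-217.8    6.9] rel tool y,z -28.8 -123.0
35 [-210.    -1.6] rel tool y,z -36.6 -131.5
30 [-201.4   -9.4] rel tool y,z -45.2 -139.3
25 [-191.9  -16.4] rel tool y,z -54.7 -146.3
20 [-181.8  -22.5] rel tool y,z -64.8 -152.4
15 [-171.1  -27.7] rel tool y,z -75.5 -157.6
10 [-159.8  -31.9] rel tool y,z -86.8 -161.8
5 [-148.1  -35. ] rel tool y,z -98.5 -164.9
0 [-136.  -37.] rel tool y,z -110.6 -166.9
```

Call:
arm_command --increments '[[-1, [0, 0, -4], 0], [-1, [0, 0, -9], 0], [-1, [0, 0, -14], 0], [-1, [0, 0, -18], 0], [-1, [0, 0, -22], 0], [-1, [0, 0, -27], 0], [-1, [0, 0, -32.5], 0], [-1, [0, 0, -38], 0], [-1, [0, 0, -45], 0], [-1, [0, 0, -53], 0]]'

```text
time_s: 20.6
ee_pos: [0.4111, 0.1286, 0.0306]
eef_rot: [-1.352, 1.11, 1.352]
force: [0.3, 0.7, -0.0]
opening: 0.0004
```

Call:
arm_command --increments '[[-1, [0, -0.6, -5], 0], [-1, [0, -1.3, -10.5], 0], [-1, [0, -2.2, -16], 0], [-1, [0, -3.5, -21], 0], [-1, [0, -4.8, -26], 0], [-1, [0, -6.6, -31.3], 0], [-1, [0, -8.5, -36.5], 0], [-1, [0, -10.7, -41.5], 0], [-1, [0, -13, -46.5], 0], [-1, [0, -15.7, -51.4], 0]]'

```text
time_s: 21.6
ee_pos: [0.4366, 0.0814, 0.0306]
eef_rot: [-1.352, 1.11, 1.352]
force: [0.3, 1.2, 0.9]
opening: -0.0002
```

```bash
python3 st.py; python3 - <<'E'
from h import *
p,d=grab('wrist');q,_=grab('side')
a=cv2.resize(p[:,:,::-1],(480,300));b=cv2.resize(q[140:320,150:430,::-1],(480,300))
cv2.imwrite('pics/m6.png',np.vstack([a,b]))
E
```

```text
t 21.6 q [-0.09  0.07  2.1  -0.    0.97 -1.86] rigframe mm [-230.    24.5   30.6] F rig [0.48 1.12 0.92] open -0.00016968610504208874
tool axes in rig
 [[-0.    -1.    -0.001]
 [ 0.    -0.001  1.   ]
 [-1.     0.     0.   ]]
```

View pics/m6.png

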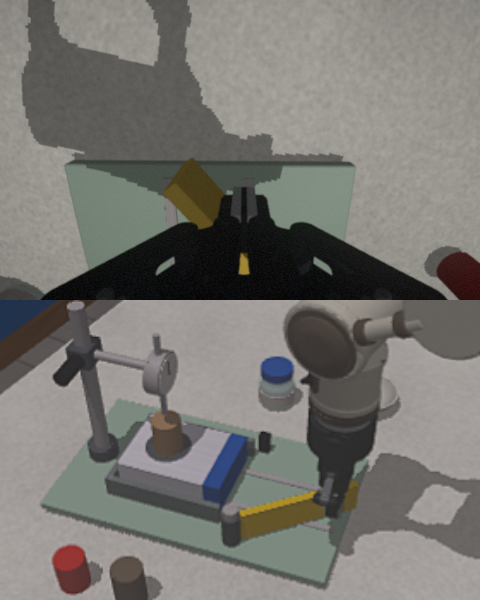

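The gate is swinging in with the fingers, at roughly 50°, and the core is undisturbed. I'll continue along the arc.

Call:
arm_command --increments '[[-1, [0, -3, -4.8], 0], [-1, [0, -6, -9.5], 0], [-1, [0, -9.5, -14.1], 0], [-1, [0, -13, -18.6], 0], [-1, [0, -16.8, -22.8], 0], [-1, [0, -20.7, -27], 0], [-1, [0, -25, -31], 0], [-1, [0, -29.3, -34.8], 0], [-1, [0, -34, -38.3], 0], [-1, [0, -38.8, -41.8], 0]]'

```text
time_s: 22.7
ee_pos: [0.483, 0.0482, 0.0306]
eef_rot: [-1.352, 1.11, 1.352]
force: [-0.1, 0.7, 0.4]
opening: 0.0003
```

Call:
arm_command --increments '[[-1, [0, -5, -3.2], 0], [-1, [0, -10, -6.1], 0], [-1, [0, -15.2, -8.8], 0], [-1, [0, -20.7, -11.3], 0], [-1, [0, -26, -13.5], 0], [-1, [0, -31, -15.3], 0], [-1, [0, -35, -16.6], 0], [-1, [0, -38, -17.5], 0], [-1, [0, -41, -18.2], 0], [-1, [0, -43, -18.6], 0]]'

```text
time_s: 23.7
ee_pos: [0.5286, 0.0385, 0.0306]
eef_rot: [-1.352, 1.11, 1.352]
force: [-0.4, 0.4, 0.5]
opening: -0.0
```

```bash
python3 st.py -136 -37 30.6
```

```text
t 23.7 q [-0.16  0.27  1.86 -0.    1.01 -1.92] rigframe mm [-148.1  -35.5   30.6] F rig [-0.26  0.51  0.53] open -3.825663171040227e-05
tool axes in rig
 [[-0.    -1.    -0.001]
 [-0.    -0.001  1.   ]
 [-1.     0.    -0.   ]]
shift mm [ -0.  -12.1  -1.5]
```

Call:
arm_command --increments '[[-1, [0, -1.5, -0.3], 0], [-1, [0, -3, -0.6], 0], [-1, [0, -4.5, -0.9], 0], [-1, [0, -6, -1.1], 0], [-1, [0, -7.3, -1.3], 0], [-1, [0, -8.5, -1.5], 0], [-1, [0, -9.5, -1.5], 0], [-1, [0, -10.3, -1.5], 0], [-1, [0, -11, -1.5], 0], [-1, [0, -11.5, -1.5], 0]]'

```text
time_s: 24.7
ee_pos: [0.5401, 0.0392, 0.0306]
eef_rot: [-1.352, 1.11, 1.352]
force: [-1.0, -0.8, -0.3]
opening: -0.0002
```

Call:
arm_command --increments '[[-1, [0, -0.2, 0], 0], [-1, [0, -0.4, 0], 0], [-1, [0, -0.6, 0], 0], [-1, [0, -0.8, 0], 0], [-1, [0, -1, 0], 0], [-1, [0, -1.2, 0], 0], [-1, [0, -1.4, 0], 0], [-1, [0, -1.5, 0], 0], [-1, [0, -1.5, 0], 0], [-1, [0, -1.5, 0], 0]]'

```text
time_s: 25.7
ee_pos: [0.5411, 0.0394, 0.0306]
eef_rot: [-1.352, 1.111, 1.353]
force: [-3.8, -0.5, 3.2]
opening: 0.0002
```

```bash
python3 st.py
```

```text
t 25.7 q [-0.15  0.3   1.83 -0.    1.01 -1.92] rigframe mm [-135.6  -37.    30.6] F rig [-3.86  0.2   3.22] open 0.00017701694478732119
tool axes in rig
 [[-0.001 -1.    -0.001]
 [-0.    -0.001  1.   ]
 [-1.     0.001  0.   ]]
```

Stop reached at −135.6, as predicted. One more gentle nudge, then back off and lift clear.

Call:
arm_command --increments '[[-1, [0, -0.4, 0], 0], [-1, [0, -0.8, 0], 0], [-1, [0, -1, 0], 0], [-1, [0, -1, 0], 0], [-1, [0, -1, 0], 0], [-1, [0, -1, 0], 0], [-1, [0, -1, 0], 0], [-1, [0, -1, 0], 0], [-1, [0, -1, 0], 0], [-1, [0, -1, 0], 0]]'

```text
time_s: 26.7
ee_pos: [0.5411, 0.0395, 0.0305]
eef_rot: [-1.351, 1.112, 1.355]
force: [-7.2, -2.5, 6.8]
opening: -0.0001
```

Call:
arm_command --increments '[[-1, [0, 2, 0], 0], [-1, [0, 8, 0], 0], [-1, [0, 20, 0], 0], [-1, [0, 35, 0], 0], [-1, [0, 50, 0], 0], [-1, [-10, 62, 0], 0], [-1, [-30, 70, 0], 0], [-1, [-55, 75, 0], 0], [-1, [-75, 78, 0], 0], [-1, [-85, 78, 0], 0]]'

```text
time_s: 27.7
ee_pos: [0.467, 0.0244, 0.1175]
eef_rot: [-1.355, 1.108, 1.349]
force: [-0.7, -0.3, -0.8]
opening: 0.0001
```

Call:
arm_command --increments '[[-1, [-8, 5, 0], 0], [-1, [-20, 10, 0], 0], [-1, [-35, 18, 0], 0], [-1, [-50, 26, 0], 0], [-1, [-65, 34, 0], 0], [-1, [-80, 40, 0], 0], [-1, [-90, 45, 0], 0], [-1, [-96, 48, 0], 0], [-1, [-100, 50, 0], 0], [-1, [-100, 50, 0], 0]]'

```text
time_s: 28.7
ee_pos: [0.4169, 0.0148, 0.2157]
eef_rot: [-1.352, 1.11, 1.352]
force: [0.0, -0.1, 0.1]
opening: -0.0
```

```bash
python3 st.py; python3 - <<'E'
from h import *
p,d=grab('scene');q,_=grab('side');grab('wrist')
a=cv2.resize(p[130:390,200:480,::-1],(400,371));b=cv2.resize(q[140:340,150:400,::-1],(400,320));c=load('wrist')['p'][:,:,::-1]
m=np.zeros((600,800,3),np.uint8);m[:371,:400]=a;m[:320,400:]=b;m[371:,:366]=cv2.resize(c,(366,229))
cv2.imwrite('pics/m7.png',m)
P=np.array([.667,.102,0]);a=.195
ex=np.array([np.cos(a),np.sin(a),0]);ey=np.array([-ex[1],ex[0],0]);Rr=np.c_[ex,ey,[0,0,1]]
W=lambda l:Rr@(np.array(l)/1000)+P
for n in('scene','side','wrist'):
  for nm,l in(('gate end shut top mid',(-120,-77,70)),('face top L',(-90,50,67)),('face top R',(-90,-50,67)),('core top ctr',(0,0,117))): print(n,nm,proj(n,W(l))[0].round(1))
E
```

```text
t 28.7 q [-0.26 -0.27  2.01  0.    1.41 -2.02] rigframe mm [-262.3  -37.1  215.7] F rig [-0.   -0.15  0.08] open -1.6056304788978636e-05
tool axes in rig
 [[ 0.    -1.    -0.001]
 [-0.    -0.001  1.   ]
 [-1.    -0.    -0.   ]]
scene gate end shut top mid [313.7 209.5]
scene face top L [356.7 254.5]
scene face top R [314.5 226.6]
scene core top ctr [303.  256.6]
side gate end shut top mid [309.8 215.6]
side face top L [277.  252.9]
side face top R [293.3 221.3]
side core top ctr [245.7 210.5]
wrist gate end shut top mid [286.5 315. ]
wrist face top L [400.5 335.7]
wrist face top R [311.8 336.1]
wrist core top ctr [357.6 435.2]
```

View pics/m7.png

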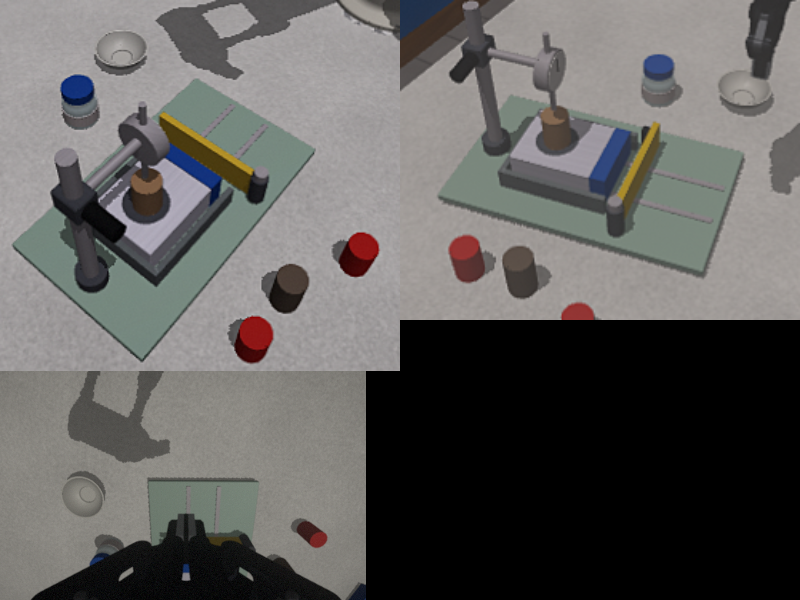

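The gate lies shut across the bay, with its free end at scene crop (163,118) against a predicted (162,113). The carriage is home, and the core top at (302,257) matches the predicted (303,257). The jar, dish and spare core are unmoved and the force is zero, so I'm handing in.

```bash
python3 -c "
from h import *
manip.job_done();print(manip.sense()['time_s'])"
```

```text
the job is handed in; nothing more can be done
the job is handed in; nothing more can be done
```

I pushed the carriage home with the shut fingertips, then swung the yellow gate shut behind it, backed off and handed in at about 29 s of the 51 s allowed.

**Carriage:** it reached its stop where the geometry predicted, and the push force rose to 11 N with no further movement. The core is still standing, under the gauge stem to within about 1 pixel in the scene view.

**Gate:** it reached its stop at the predicted place, at 7 N. In the scene view its free end is about 4 pixels from where a fully shut gate should be.

**Other items:** the jar, dish and spare core look unmoved in the pictures, and the tool read zero force at the end.

**What disagreed:** depth images put the fingertips about 20 mm above the reported tool point, where the description says 17 mm below. Because of this my first push passed over the carriage, about 11 mm above its top, without touching it. I went by the camera measurement from then on. The red look-alikes were left alone.

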